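# Pin the extractor's crank shaft

### The arm

A 7-joint arm with a two-finger parallel gripper is mounted at the origin on the work surface. World frame = base frame: x ahead of the robot, y to its left, z up, the work surface at z = 0. Lengths are in m, angles in rad, forces in N, time in s.
With the tool pointing down it reaches from about 0.425 to 0.925 m from the base axis. Payload 6.8 kg.
Tool frame: the origin (TCP) lies on the front face of the gripper's body, between the roots of the fingers; the fingertips stand 73 mm ahead of it and the grasp point (between the pads) lies 54 mm ahead of it; z points along the fingers, x is the direction in which the jaws open and shut, and the axes are right-handed (so a half turn about z gives the same grasp; the last joint's range is limited). The gripper opens to 85 mm and grips with 20 to 120 N. Pads are 22 mm wide; open, the fingers measure 114 mm over their backs; the gripper's body (76 mm by 85 mm) begins 54 mm behind the grasp point. The pads swing forward as they close: fully open they stand 13 mm farther back than shut.
Start: joints at [1.153, 0.477, 0.022, 1.555, -0.011, 1.109, -0.083], TCP at [0.206, -0.643, 0.304] pointing down, gripper open.
Joint ranges: [-2.96, 2.96], [-0.34, 2.1], [-1.41, 1.46], [0.24, 2.44], [-1.37, 4.51], [0.17, 1.92], [-2.96, 2.96]. Speed limits (rad/s): [2.39, 2.39, 3.14, 3.14, 3.14, 3.14, 3.14].

### API

Orientations are given as a unit quaternion [w, x, y, z].
In Python, from station import get_obs, read_camera, hand_in gives the robot as it stands. The module is installed in compiled form; this text tells all that it offers.
- The arm moves only by the shell command python3 -m creep 'ROWS' [FORCE]. ROWS is JSON, a list that holds one entry, the list of rows, each a list of 7 numbers: the turn, a rotation vector about the tool's x, y, z in rad, then the shift along the tool's x, y, z in m, then the finger opening in m, from 0 to 0.0854. A call has 1 to 20 rows; each row shifts and turns the pose as measured when the row begins, along the tool's axes as they then stand; what a row does not reach is not made up. A row lasts 1/12 s, in which the tool goes at most 41.7 mm and 7.16 degrees, less where a joint would pass 70% of its speed; a pose out of reach is approached as far as the arm can. A call is refused whole if a number of a shift passes 0.0417 or a number of a turn 0.125, either way. A call with a gripper value outside its range is refused whole. The fingers move at their own pace and stop on an object; FORCE is the grip in N (left out, the last holds). Time passes only in rows, so rows that do not move let the fingers close. It gives the time, the measured TCP pose, the force and the opening at its end, in the units of the state.
- get_obs(): the state, without advancing time (a new reading comes with each control period).
- read_camera(name): name is "scene" or "top" or "wrist"; returns a dict with "color" (420x560x3 uint8, red, green, blue), "range_z" (420x560 float32, m along the optical axis (not along the pixel's ray), 0 where there is no reading), "fovy" (degrees; the focal length in pixels is half the picture's height over the tangent of half this angle, whatever the lens; pixels are square), "cx", "cy" (the principal point, pixels), "rvec" (rotation vector, rad) and "tvec" (3), from world to camera coordinates, as OpenCV has them. Camera axes: x right, y down, z forward; pixel columns grow to the right and rows downward; lengths in m; the calibration is good to about 2 mm. A picture is of the moment at which its call begins.
- hand_in(): hands the job in, once; it reports no verdict.
The state is a dict: "t": time; "q": joint angles; "joint_vel": joint speeds; "joint_torque": joint torques, N m; "eef_pos": TCP position; "tool_rot": TCP orientation; "contact_force": force on the tool from outside, world axes, zero at the start; "torque": the same for the moment, N m; "gripper_width": opening from 0.0 (shut) to 1.0 (fully open).
Only numpy, scipy, OpenCV 4.12 (cv2) and the standard library are available. Lean on these libraries where they do the work, as an engineer would, in place of code of your own. Each camera call takes 0.05 s, during which the arm holds its last target.

### The job

Lock the honey extractor's crank drive for transport: take the red-headed lock pin from its wooden rest, stand it in the hole on top of the drive, and turn the crank slowly up and over towards the robot's side until the pin drops into the hidden cross-hole of the shaft; stop as soon as it bites, without forcing the crank against the pin. Then push the pin gently but fully home, until its red head sits flush on the drive, and leave the spool, awl, hammer and hive frame where they are.

Things in the scene. Friction and masses are not known exactly. Their poses are not given: they have to be found in the camera images.
- pin: Loose lock pin, about 60 g, standing head up in the rest. Origin at the centre of its foot, own z up along the pin. Steel stem 10 mm in diameter and 82 mm long, the last 5 mm at the foot tapering to 6 mm; on it a red cylindrical head 22 mm in diameter and 20 mm tall, so the flat head top is 102 mm above the origin.
- pin_head (a point): Middle of the pin's red head, on its axis, 92 mm above the foot; the place to grip it.
- rest: Fixed wooden block 70 x 70 x 55 mm tall, origin at the centre of its underside. Its 13 mm hole, 50 mm deep in the middle of the top, holds the pin upright with the head's underside 32 mm above the block.
- drive: Fixed grey cast-iron crank drive on a dark foot plate 130 x 110 x 10 mm; origin at the centre of the underside, z up. Bearing block 56 mm (own x) x 50 mm (own y), 125 mm tall. A horizontal 32 mm shaft runs through it along own y, 75 mm above the bench, the crank on its +y end. The shaft turns with steady friction (about 2 to 3 N at the grip) and stays where left.
- guide (a point): Centre of the mouth of the vertical 11 mm hole in the drive's top, 125 mm above the bench; axes as the drive's. It leads 33 mm down to the shaft: a pin standing on the solid shaft has its foot 34 mm below this point, its head's underside 48 mm above. With the pin home the head's underside is at this point.
- crank_axis (a point): Point on the shaft's centre line level with the middle of the crank grip, 95 mm from the guide along the drive's +y and 75 mm above the bench; axes as the drive's. Does not move.
- crank_grip (a point): Middle of the round wooden crank grip, which spins freely, 16 mm across, 46 mm long, parallel to the drive's y, 60 mm from the shaft's centre line; the flat crank arm is at its end next to the drive, 25 mm away. It starts between 20 degrees to the drive's -x and 72 degrees to its +x of upright. Turned up and over towards -x, the hole lines up somewhere 0.3 to 1.2 rad further on.
- spool: Loose black spool of brass wire, 70 mm across, 40 mm tall; origin at the centre of its underside. Leave alone.
- awl: Loose awl with wooden handle, 170 mm long, lying on the bench. Leave alone.
- hammer: Loose hammer with wooden handle, 280 mm long, lying on the bench. Leave alone.
- frame: Loose wooden hive frame 420 x 230 x 27 mm lying flat; origin at the centre of its underside. Leave alone.
- shaft_mid (a point): Point on the shaft's centre line, 50 mm under the guide. Here is the hidden cross-hole, 11.5 mm wide; the crank is clamped at an unknown angle to it. When it comes under the guide the pin falls about 35 mm by its own weight and blocks the shaft (further turning only strains it), then rests on a spring detent with its head 5 to 14 mm proud; 10 to 30 N on the head push it past the detent.
Mind the look-alikes: they are no part of the job. Of the things like the drive, leave any that is green, orange or turquoise; of the rest the larger one is meant.

How it is judged:
At the end, for the whole second after the job is handed in: The pin stands upright through the guide and the shaft's cross-hole, at rest, its head's underside within 3.5 mm of the drive's top and centred on the hole within 4 mm (z of pin in the frame of guide below -0.0785 m and horizontal distance between pin_head and guide below 0.004 m and angle between pin's own z axis and vertical below 0.07 rad and linear speed of pin below 0.02 m/s); the robot touches nothing.
It fails at once if the crank is forced against the pin, or the pin is forced against the drive (more than 120 N between them) (contact force between pin and drive above 120 N).
It fails at once if the spool is moved more than 30 mm (distance of spool from where it was at the start of the episode above 0.03 m).
It fails at once if the awl is moved more than 30 mm (distance of awl from where it was at the start of the episode above 0.03 m).
It fails at once if the hammer is moved more than 30 mm (distance of hammer from where it was at the start of the episode above 0.03 m).
It fails at once if the hive frame is moved more than 30 mm (distance of frame from where it was at the start of the episode above 0.03 m).
It also fails if it takes over 69 s, if anything falls off the work surface, if the arm or the gripper's body presses on something with over 40 N, if the wrist force passes 120 N, or if a joint passes its speed limit or range.

## Working session

There is one attempt and no reset: what is moved stays moved. The work goes in short steps, Python scripts to look and compute and a shell command to move; the robot and the scene stay as the last step left them, time stands still between calls to the robot, and variables do not carry over. Pictures are saved under pics/ and viewed, and the job is handed in when it is done.

```bash
mkdir -p pics; ls
cat > h.py <<'E'
import numpy as np, cv2
from station import get_obs, read_camera
def cam(n):
    d=read_camera(n); R=cv2.Rodrigues(np.array(d['rvec'],float))[0]; t=np.array(d['tvec'],float).ravel()
    f=210/np.tan(np.radians(d['fovy'])/2)
    return d,R,t,f
def pt(c,u,v,z=None):
    d,R,t,f=c
    r=np.array([(u-d['cx'])/f,(v-d['cy'])/f,1.])
    if z is None:
        return R.T@(r*d['range_z'][int(round(v)),int(round(u))]-t)
    o=-R.T@t; k=R.T@r
    return o+k*(z-o[2])/k[2]
def cloud(c):
    d,R,t,f=c
    v,u=np.mgrid[0:420,0:560]; Z=d['range_z']
    P=np.stack([(u-d['cx'])/f*Z,(v-d['cy'])/f*Z,Z],-1)
    return (P-t)@R
def proj(c,p):
    d,R,t,f=c
    q=R@np.array(p)+t; return q[0]/q[2]*f+d['cx'],q[1]/q[2]*f+d['cy']
def save(c,n): cv2.imwrite('pics/'+n+'.png',c[0]['color'][:,:,::-1])
E
python3 - <<'E'
from h import *
for n in ['scene','top','wrist']:
    c=cam(n); save(c,n+'0'); print(n,c[0]['fovy'],-c[1].T@c[2])
print(get_obs())
E
```

```text
pics
scene 43.037679574285136 [ 1.41388213 -0.93043103  0.95932449]
top 47.16216674084174 [0.28858918 0.06182837 1.37995798]
wrist 59.06233198710385 [ 0.28585044 -0.61690043  0.37326676]
{'t': 0.15, 'q': array([ 1.15285454,  0.47762645,  0.02235016,  1.55619482, -0.01148952,
        1.10929998, -0.08311685]), 'joint_vel': array([ 0.00185132, -0.00035872,  0.00044109, -0.00360767, -0.00090175,
        0.00125321,  0.00073506]), 'joint_torque': array([ 2.32299950e-03, -5.96923935e+01,  1.60985358e+00, -2.81489056e+01,
        1.25880889e-02,  6.54320000e-03, -2.63972260e-05]), 'eef_pos': array([ 0.20570586, -0.64253102,  0.30315065]), 'tool_rot': array([-3.67482163e-04,  8.07746866e-01, -5.89529058e-01, -5.95965364e-04]), 'contact_force': array([-0.16201553, -0.14431559,  0.4213155 ]), 'torque': array([-0.01375478,  0.00352158,  0.04953194]), 'gripper_width': 1.0003022851859256}
```

View pics/scene0.png

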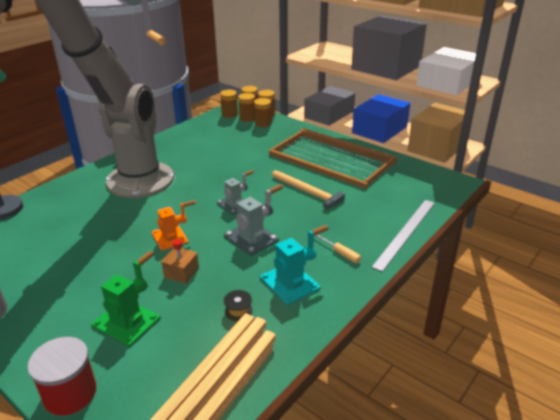

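View pics/top0.png

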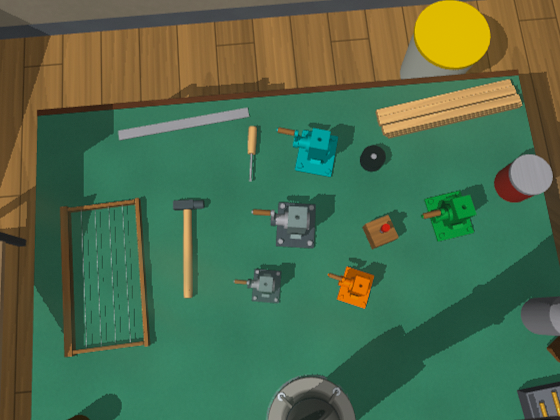

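View pics/wrist0.png

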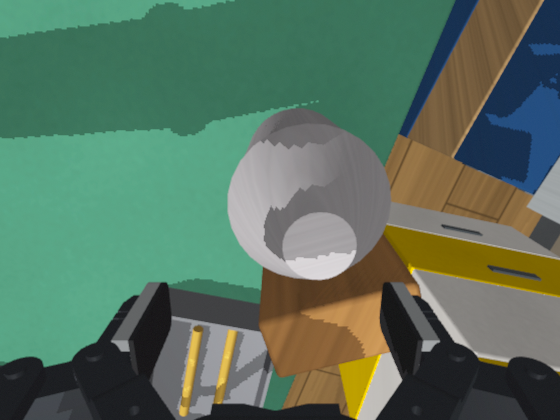

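The scene camera looks back at the robot; in the top view, up is world +x and left is +y. Drive candidates in the top view are large grey (295,222), small grey (265,285), orange (355,285), turquoise (318,148) and green (450,213). I choose the large grey one. The only red pin head is at (386,228), on the wooden rest. The red tin at (522,178) is just clutter.

Run:
```python
from h import *
for n in ['top','scene']:
    c=cam(n); P=cloud(c); col=c[0]['color'].astype(int)
    np.savez('pc_'+n,P=P,col=col)
    hsv=cv2.cvtColor(c[0]['color'],cv2.COLOR_RGB2HSV)
    u0,v0=proj(c,pt(cam('top'),295,222)) if n=='scene' else (295,222)
    # drive tops: z 0.115-.13
    for (lo,hi,nm) in [(0.119,0.131,'top125'),(0.127-.005,0.145,'x')][:1]:
        m=((P[...,2]>lo)&(P[...,2]<hi)&(P[...,0]>.3)&(P[...,0]<.9)&(abs(P[...,1])<.4)).astype(np.uint8)
        k,l,s,ce=cv2.connectedComponentsWithStats(m)
        for i in range(1,k):
            if s[i,4]>40:
                q=P[l==i]; r=cv2.minAreaRect(q[:,:2].astype(np.float32)*1000)
                print(n,nm,s[i],ce[i].round(0),np.median(q,0).round(4),np.array(r[0]).round(1),np.array(r[1]).round(1),round(r[2],1),col[l==i].mean(0).round())
    red=((hsv[...,0]<6)|(hsv[...,0]>174))&(hsv[...,1]>180)&(P[...,0]<.75)&(P[...,1]>-.3)&(P[...,1]<0.1)&(P[...,2]>.07)&(P[...,2]<.12)
    q=P[red]; print(n,'red',red.sum(),q.mean(0),q.min(0),q.max(0))
    top=q[q[:,2]>.102]; print(len(top),top.mean(0) if len(top) else '')
    dump=c[0]['color'][:,:,::-1]
    a=dump[170:320,230:420] if n=='top' else dump[160:300,150:330]
    cv2.imwrite('pics/crop_'+n+'.png',cv2.resize(a,None,fx=4,fy=4,interpolation=cv2.INTER_CUBIC))
```

```text
top top125 [309 129  22  22 338] [320. 139.] [ 0.747  -0.0933  0.1249] [747.2 -93.8] [49.8 58.5] 74.0 [  0. 153. 151.]
top top125 [288 207  20  22 375] [297. 217.] [ 0.5343 -0.0113  0.1252] [534.8 -10.6] [49.9 57.8] 81.2 [119. 138. 135.]
top red 55 [ 0.48829539 -0.24345311  0.10661002] [ 0.47829987 -0.25485993  0.09545533] [ 0.49833788 -0.23438016  0.11318622]
50 [ 0.48846171 -0.24421342  0.10753804]
scene top125 [237 197  26  16 228] [249. 204.] [ 0.5393 -0.0137  0.1231] [539.  -12.3] [53.4 63.1] 79.7 [137. 156. 153.]
scene top125 [276 238  29  20 303] [290. 247.] [ 0.7523 -0.0964  0.1234] [750.4 -94.7] [53.3 60.4] 71.3 [ 14. 193. 192.]
scene red 54 [ 0.49444947 -0.24925131  0.10237276] [ 0.48063518 -0.25713084  0.09089324] [ 0.50458434 -0.23464781  0.1091344 ]
35 [ 0.49310831 -0.24858399  0.10564446]
```

```bash
sleep 0
```

```text
(no output)
```

View pics/crop_top.png

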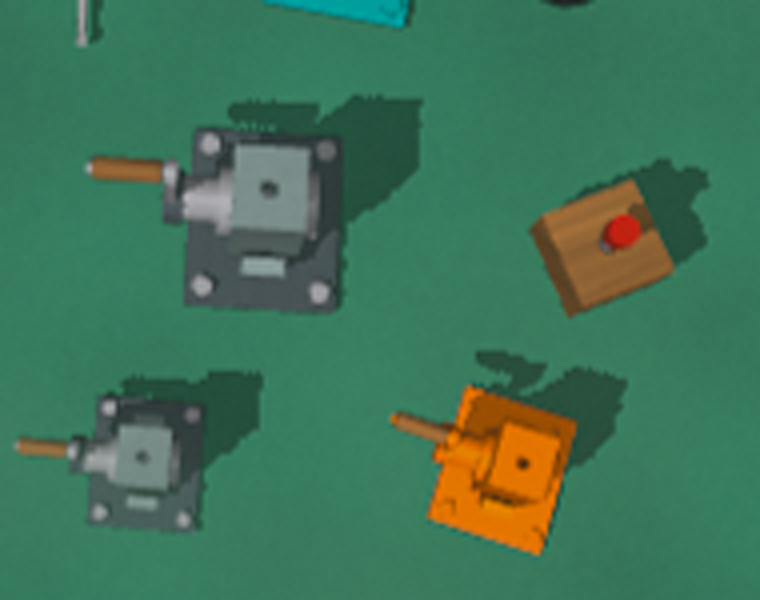

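View pics/crop_scene.png

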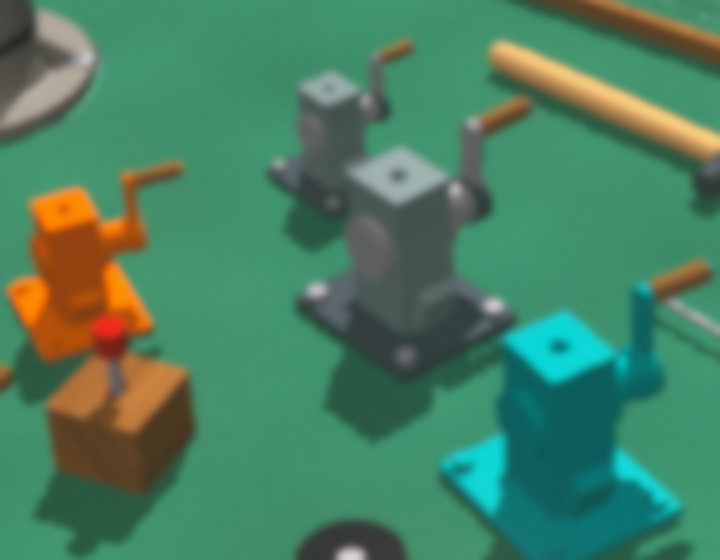

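Run:
```python
from h import *
ct=cam('top'); cs=cam('scene')
print('hole top',pt(ct,297.0,217.2,.125),'scene',pt(cs,150+398/4,160+176/4,.125))
# precise dark hole centroid
for n,c,(u,v) in [('t',ct,(297,217)),('s',cs,(249,204))]:
    g=c[0]['color'].astype(float).sum(2)[v-5:v+6,u-5:u+6]; w=np.clip(np.median(g)-g-30,0,None)
    yy,xx=np.mgrid[v-5:v+6,u-5:u+6]; print(n,(w*xx).sum()/w.sum(),(w*yy).sum()/w.sum(),pt(c,(w*xx).sum()/w.sum(),(w*yy).sum()/w.sum(),.125))
for n,c in [('top',ct),('scene',cs)]:
    P=cloud(c); hsv=cv2.cvtColor(c[0]['color'],cv2.COLOR_RGB2HSV)
    m=(hsv[...,0]<20)&(hsv[...,1]>100)&(P[...,2]>.1)&(P[...,2]<.16)&(P[...,0]>.47)&(P[...,0]<.65)&(P[...,1]>.03)&(P[...,1]<.16)
    q=P[m]; print(n,len(q),q.mean(0),q.min(0),q.max(0))
    if len(q)>5: 
        l=cv2.fitLine(q.astype(np.float32),cv2.DIST_L2,0,.001,.001).ravel(); print('dir',l[:3],np.degrees(np.arctan2(l[1],l[0])))
        m2=m.astype(np.uint8); r=cv2.minAreaRect(np.argwhere(m)[:,::-1].astype(np.float32)); print(r)
    # foot plate
    m=(P[...,2]>.006)&(P[...,2]<.014)&(P[...,0]>.42)&(P[...,0]<.62)&(abs(P[...,1]+.01)<.09)
    q=P[m]; r=cv2.minAreaRect(q[:,:2].astype(np.float32)*1000); print('foot',r)
    # red head all pixels
    m=(hsv[...,1]>180)&((hsv[...,0]<6)|(hsv[...,0]>174))&(P[...,0]<.6)&(P[...,1]>-.3)&(P[...,1]<-.2)
    q=np.argwhere(m); print('head px',q.mean(0)[::-1],q.min(0),q.max(0),len(q)); u,v=q.mean(0)[::-1]
    print(pt(c,u,v,.107),pt(c,u,v,.097))
    m=(P[...,2]>.05)&(P[...,2]<.06)&(abs(P[...,0]-.49)<.07)&(abs(P[...,1]+.245)<.07)
    r=cv2.minAreaRect(P[m][:,:2].astype(np.float32)*1000); print('rest',r)
```

```text
hole top [ 0.53403269 -0.00991998  0.125     ] scene [ 0.53986956 -0.01426489  0.125     ]
t 296.85972850678735 216.75429864253394 [ 0.53526891 -0.009667    0.125     ]
s 248.72407139411482 205.9879401833092 [ 0.54499695 -0.02320758  0.125     ]
top 81 [0.55322972 0.08354072 0.14171637] [0.54566418 0.06278593 0.13610944] [0.5610781  0.10505748 0.14926848]
dir [0.1142543  0.99213994 0.05103348] 83.430786
((261.0, 212.0), (4.0, 16.0), 90.0)
foot ((520.8396606445312, -11.771102905273438), (191.78955078125, 169.48260498046875), 3.1644184589385986)
head px [385.  227.5] [224 381] [231 389] 56
[ 0.48836574 -0.24323684  0.107     ] [ 0.48993512 -0.24563335  0.097     ]
rest ((488.22918701171875, -245.8091583251953), (70.4710693359375, 71.65894317626953), 17.034399032592773)
scene 36 [0.55897614 0.08039984 0.13990184] [0.55203256 0.05759339 0.13486922] [0.5657423  0.10349057 0.14545494]
dir [ 0.05771048  0.9980739  -0.02275897] 86.690735
((276.0, 188.0), (2.683281421661377, 11.627553939819336), 63.43495178222656)
foot ((539.7796020507812, -13.296134948730469), (109.42127990722656, 134.0325164794922), 81.62848663330078)
head px [177.09433962 243.71698113] [240 174] [248 180] 53
[ 0.49917568 -0.25290464  0.107     ] [ 0.48844377 -0.24495548  0.097     ]
rest ((491.96087646484375, -245.67892456054688), (72.02360534667969, 77.59172821044922), 18.41046714782715)
```

Choice confirmed: the large grey drive has a 50 x 58 mm top at z = 0.125. The guide is near (0.536,-0.011) and own +y points at about 82.5°. The pin is near (0.489,-0.245), and the crank is near upright, about 5° to +x. Next I move above the pin.

```bash
python3 -m creep '[[[0,0,0,-0.021,-0.028,0,0.0854],[0,0,0,-0.021,-0.028,0,0.0854],[0,0,0,-0.021,-0.028,0,0.0854],[0,0,0,-0.021,-0.028,0,0.0854],[0,0,0,-0.021,-0.028,0,0.0854],[0,0,0,-0.021,-0.028,0,0.0854],[0,0,0,-0.021,-0.028,0,0.0854],[0,0,0,-0.021,-0.028,0,0.0854],[0,0,0,-0.021,-0.028,0,0.0854],[0,0,0,-0.021,-0.028,0,0.0854],[0,0,0,-0.021,-0.028,0,0.0854],[0,0,0,-0.021,-0.028,0,0.0854],[0,0,0,-0.021,-0.028,0,0.0854],[0,0,0,-0.021,-0.028,0,0.0854]]]'
python3 -m creep '[[[0,0,-0.12,0,0,0,0.0854],[0,0,-0.12,0,0,0,0.0854],[0,0,-0.12,0,0,0,0.0854],[0,0,-0.12,0,0,0,0.0854],[0,0,-0.12,0,0,0,0.0854],[0,0,-0.12,0,0,0,0.0854],[0,0,-0.12,0,0,0,0.0854],[0,0,-0.12,0,0,0,0.0854],[0,0,-0.12,0,0,0,0.0854]]]'
cat >> h.py <<'E'
from scipy.spatial.transform import Rotation as Ro
def tool():
    o=get_obs(); w,x,y,z=o['tool_rot']; return o,Ro.from_quat([x,y,z,w]).as_matrix()
def togo(target,yaw=None):
    o,R=tool(); d=R.T@(np.array(target)-o['eef_pos'])
    print('t',round(o['t'],2),'pos',o['eef_pos'].round(4),'shift tool',d.round(4),'F',o['contact_force'].round(1),'w',round(o['gripper_width'],3))
    # tool z must be down; rotvec to fix
    if yaw is not None:
        a=np.radians(yaw); T=np.array([[np.cos(a),np.sin(a),0],[np.sin(a),-np.cos(a),0],[0,0,-1]]).T
        T=np.column_stack([[np.cos(a),np.sin(a),0],[np.sin(a),-np.cos(a),0],[0,0,-1]])
        print('turn tool',Ro.from_matrix(R.T@T).as_rotvec().round(4))
E
python3 - <<'E'
from h import *
togo([.489,-.245,.3],-7.5); c=cam('wrist'); save(c,'w1')
P=cloud(c); hsv=cv2.cvtColor(c[0]['color'],cv2.COLOR_RGB2HSV)
m=(hsv[...,1]>180)&((hsv[...,0]<6)|(hsv[...,0]>174))
k,l,s,ce=cv2.connectedComponentsWithStats(m.astype(np.uint8))
for i in range(1,k):
    if s[i,4]>30: print(s[i],ce[i],P[l==i].mean(0),pt(c,*ce[i],.107))
E
```

```text
t: 1.57
eef_pos: [0.4958, -0.2363, 0.3027]
tool_rot: [0.004, 0.802, -0.597, 0.002]
contact_force: [0.8, -0.6, 0.7]
gripper_width: 1.002
t: 2.32
eef_pos: [0.5034, -0.2231, 0.3042]
tool_rot: [0.003, 0.997, -0.077, 0.003]
contact_force: [-0.7, -1.1, 0.3]
gripper_width: 1.002
t 2.32 pos [ 0.5034 -0.2231  0.3042] shift tool [-0.0109  0.0239  0.0043] F [-0.7 -1.1  0.3] w 1.002
turn tool [ 0.005  -0.0058 -0.0236]
[248 206  27  33 731] [260.98632011 221.84815321] [ 0.49008231 -0.24229543  0.10671101] [ 0.49011086 -0.24219865  0.107     ]
```

View pics/w1.png

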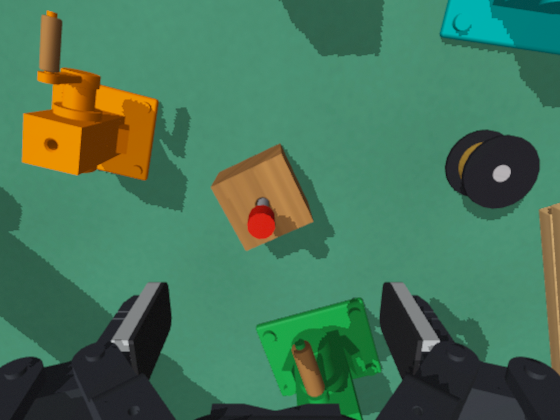

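The wrist view shows the pin head's top disc centred near (261,225), on the block at (262,198), with the green drive below it at (320,345). That gives the pin at about (0.490,-0.245), agreeing with the top view to 1 mm. I'll align above it first.

```bash
python3 -m creep '[[[0.005,-0.006,-0.024,-0.006,0.012,0.02,0.0854],[0,0,0,-0.006,0.012,0.03,0.0854],[0,0,0,0,0,0.01,0.0854],[0,0,0,0,0,0,0.0854],[0,0,0,0,0,0,0.0854]]]'
python3 - <<'E'
from h import *
c=cam('wrist'); save(c,'w2')
P=cloud(c); hsv=cv2.cvtColor(c[0]['color'],cv2.COLOR_RGB2HSV)
m=(hsv[...,1]>180)&((hsv[...,0]<6)|(hsv[...,0]>174))
q=P[m]; t=np.median(q[:,2]); print(t)
mm=m&(P[...,2]>.1045)&(P[...,2]<.1095)
q=P[mm]; print(q.mean(0),q.min(0),q.max(0), cv2.minEnclosingCircle(q[:,:2].astype(np.float32)*1000))
ij=np.argwhere(mm); print(ij.mean(0)[::-1])
togo([.490,-.245,.151],-7.5)
E
```

```text
t: 2.78
eef_pos: [0.4899, -0.2457, 0.2449]
tool_rot: [0.0, 0.998, -0.066, 0.002]
contact_force: [0.2, 0.0, 0.5]
gripper_width: 1.001
0.10691213453087682
[ 0.48947211 -0.24464381  0.10708801] [ 0.47876373 -0.25606049  0.10450851] [ 0.49984708 -0.2341536   0.10938638] ((489.5570068359375, -245.02244567871094), 11.068727493286133)
[274.10031348 225.29258098]
t 2.83 pos [ 0.4902 -0.2454  0.2452] shift tool [-0.0008 -0.0004  0.0942] F [ 0.2  0.1 -0.6] w 1.003
turn tool [ 0.0004 -0.0051 -0.0002]
```

```bash
python3 -m creep '[[[0,-0.005,0,-0.001,0,0.03,0.0854],[0,0,0,0,0,0.03,0.0854],[0,0,0,0,0,0.02,0.0854],[0,0,0,0,0,0.008,0.0854],[0,0,0,0,0,0.0,0.0854]]]' 40
python3 - <<'E'
from h import *
togo([.4895,-.245,.151],-7.5); c=cam('wrist'); save(c,'w3')
E
```

```text
t: 3.25
eef_pos: [0.4975, -0.2441, 0.1628]
tool_rot: [0.002, 0.998, -0.066, 0.008]
contact_force: [0.1, -0.9, -0.0]
gripper_width: 1.0
t 3.25 pos [ 0.4975 -0.2441  0.1628] shift tool [-0.008   0.0019  0.0117] F [ 0.1 -0.9 -0. ] w 1.0
turn tool [ 0.0036 -0.0155 -0.0005]
```

View pics/w3.png

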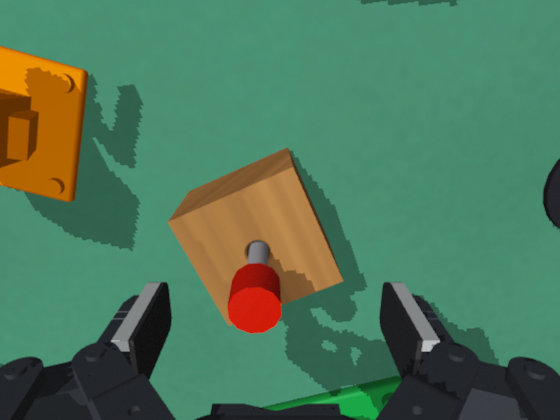

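The pin head is at (255,300), left of the jaw middle at about column 275. That matches the 8 mm x drift in the reading, so I'll correct it.

```bash
python3 -m creep '[[[0.004,-0.015,0,-0.008,0.002,0.004,0.0854],[0,0,0,0,0,0.004,0.0854],[0,0,0,0,0,0.003,0.0854],[0,0,0,0,0,0,0.0854]]]' 40
python3 - <<'E'
from h import *
togo([.4895,-.245,.151],-7.5)
E
```

```text
t: 3.63
eef_pos: [0.4918, -0.2458, 0.1566]
tool_rot: [0.001, 0.998, -0.066, 0.004]
contact_force: [0.1, -0.6, 0.5]
gripper_width: 0.996
t 3.63 pos [ 0.4918 -0.2458  0.1566] shift tool [-0.0024 -0.0005  0.0056] F [ 0.1 -0.6  0.5] w 0.996
turn tool [ 0.0017 -0.0073 -0.0007]
```

```bash
python3 -m creep '[[[0.002,-0.007,0,-0.0024,0,0.004,0.0854],[0,-0.002,0,0,0,0.003,0.0854],[0,0,0,0,0,0,0.0854],[0,0,0,0,0,0,0.0854]]]' 40
python3 - <<'E'
from h import *
togo([.4895,-.245,.151],-7.5)
E
```

```text
t: 3.97
eef_pos: [0.4898, -0.246, 0.1502]
tool_rot: [0.0, 0.998, -0.066, -0.0]
contact_force: [-0.2, -0.3, 0.3]
gripper_width: 1.001
t 3.97 pos [ 0.4898 -0.246   0.1502] shift tool [-0.0004 -0.0009 -0.0008] F [-0.2 -0.3  0.3] w 1.001
turn tool [ 0.0004  0.0004 -0.0013]
```

Aligned within 1 mm and with no tilt, so I close on the head.

```bash
python3 -m creep '[[[0,0,0,0,-0.001,0,0.015],[0,0,0,0,0,0,0.015],[0,0,0,0,0,0,0.015],[0,0,0,0,0,0,0.015],[0,0,0,0,0,0,0.015],[0,0,0,0,0,0,0.015],[0,0,0,0,0,0,0.015],[0,0,0,0,0,0,0.015]]]' 40
python3 - <<'E'
from h import *
togo([.4895,-.245,.151],-7.5); c=cam('wrist'); save(c,'w4')
E
```

```text
t: 4.63
eef_pos: [0.4901, -0.2448, 0.1504]
tool_rot: [0.0, 0.998, -0.066, -0.0]
contact_force: [0.6, -0.4, -0.9]
gripper_width: 0.247
t 4.63 pos [ 0.4901 -0.2448  0.1504] shift tool [-0.0006  0.0003 -0.0006] F [ 0.6 -0.4 -0.9] w 0.247
turn tool [ 0.0004  0.0003 -0.0012]
```

View pics/w4.png

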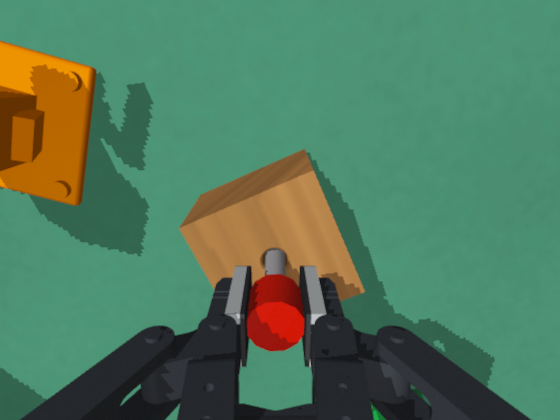

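The head at (276,312) sits between both pads and the opening is about 21 mm. Lifting.

```bash
python3 -m creep '[[[0,0,0,0,0,0,0.015],[0,0,0,0,0,-0.01,0.015],[0,0,0,0,0,-0.02,0.015],[0,0,0,0,0,-0.02,0.015],[0,0,0,0,0,-0.02,0.015],[0,0,0,0,0,-0.02,0.015],[0,0,0,0,0,-0.02,0.015],[0,0,0,0,0,-0.02,0.015],[0,0,0,0,0,-0.015,0.015],[0,0,0,0,0,0,0.015],[0,0,0,0,0,0,0.015]]]'
python3 - <<'E'
from h import *
togo([.5355,-.011,.300],-7.5); c=cam('scene'); save(c,'s2')
E
```

```text
t: 5.6
eef_pos: [0.4902, -0.2439, 0.3072]
tool_rot: [0.0, 0.998, -0.065, 0.001]
contact_force: [-1.0, 0.7, -0.5]
gripper_width: 0.246
t 5.6 pos [ 0.4902 -0.2439  0.3072] shift tool [ 0.0146 -0.2368  0.0073] F [-1.   0.7 -0.5] w 0.246
turn tool [-0.0001 -0.0029  0.0004]
```

View pics/s2.png

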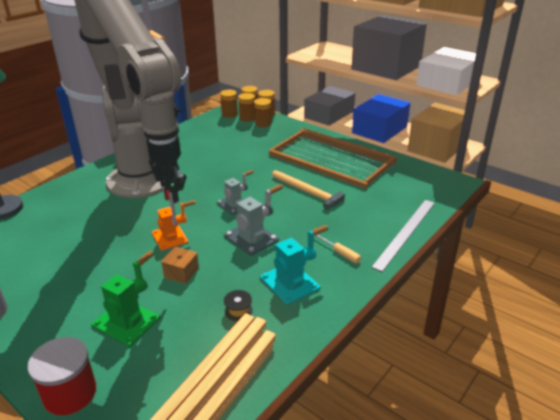

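The pin is lifted and the rest at (180,264) is empty. I stop about 70 mm short so the wrist camera looks straight down on the guide.

```bash
python3 -m creep '[[[0,-0.003,0,0.002,-0.02,0,0.015],[0,0,0,0.002,-0.02,0,0.015],[0,0,0,0.002,-0.02,0,0.015],[0,0,0,0.002,-0.02,0,0.015],[0,0,0,0.002,-0.02,0,0.015],[0,0,0,0.002,-0.02,0,0.015],[0,0,0,0.002,-0.02,0,0.015],[0,0,0,0,-0.015,0,0.015],[0,0,0,0,0,0,0.015],[0,0,0,0,0,0,0.015],[0,0,0,0,0,0,0.015]]]'
python3 - <<'E'
from h import *
togo([.5355,-.011,.300],-7.5); c=cam('wrist'); save(c,'w5')
P=cloud(c); m=(P[...,2]>.119)&(P[...,2]<.131)&(abs(P[...,0]-.5355)<.045)&(abs(P[...,1]+.011)<.045)
r=cv2.minAreaRect(P[m][:,:2].astype(np.float32)*1000); print(r,m.sum())
E
```

```text
t: 6.57
eef_pos: [0.5193, -0.0866, 0.2943]
tool_rot: [-0.002, 0.998, -0.066, -0.011]
contact_force: [-1.0, 0.0, -1.1]
gripper_width: 0.239
t 6.57 pos [ 0.5193 -0.0866  0.2943] shift tool [ 0.0059 -0.0771 -0.0056] F [-1.   0.  -1.1] w 0.239
turn tool [-0.0022  0.0215 -0.0017]
((535.9213256835938, -10.330337524414062), (50.183902740478516, 56.184505462646484), 81.40432739257812) 7488
```

View pics/w5.png

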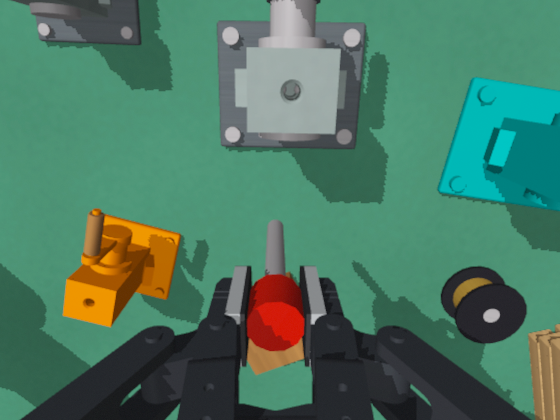

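The guide hole shows at (291,90) on the grey top, the pin foot at (275,222), and the head at (276,312) in the jaws. I'll measure the hole.

```bash
python3 -m creep '[[[-0.002,0.018,0,0,0,-0.004,0.015],[0,0.003,0,0,0,0,0.015],[0,0,0,0,0,0,0.015],[0,0,0,0,0,0,0.015]]]'
python3 - <<'E'
from h import *
togo([.5355,-.011,.300],-8.5); c=cam('wrist')
P=cloud(c); z=P[...,2]; m=(z>.119)&(z<.131)&(abs(P[...,0]-.5355)<.045)&(abs(P[...,1]+.011)<.045)
print(cv2.minAreaRect(P[m][:,:2].astype(np.float32)*1000),m.sum(), np.median(z[m]))
x0,y0,w,h=cv2.boundingRect(m.astype(np.uint8)); print(x0,y0,w,h)
g=cv2.cvtColor(c[0]['color'],cv2.COLOR_RGB2GRAY)
sub=g[y0+8:y0+h-8,x0+8:x0+w-8]; th=np.median(sub)*.85
k,l,s,ce=cv2.connectedComponentsWithStats((sub<th).astype(np.uint8))
for i in range(1,k):
    if s[i,4]>30: 
        uv=ce[i]+[x0+8,y0+8]; b=s[i,:4]; uc=np.array([x0+8+b[0]+(b[2]-1)/2,y0+8+b[1]+(b[3]-1)/2]); print(s[i],uv,pt(c,*uv,.125),pt(c,*uc,.125))
o,R=tool(); print('grasp pt',o['eef_pos']+R[:,2]*.054)
# pin foot
d=c[0]; cv2.imwrite('pics/w6.png',cv2.resize(c[0]['color'][60:420,180:400,::-1],None,fx=1.6,fy=1.6))
E
```

```text
t: 6.95
eef_pos: [0.5185, -0.091, 0.2981]
tool_rot: [0.001, 0.998, -0.07, 0.0]
contact_force: [-0.4, 0.9, 0.3]
gripper_width: 0.241
t 6.95 pos [ 0.5185 -0.091   0.2981] shift tool [ 0.0057 -0.0816 -0.0021] F [-0.4  0.9  0.3] w 0.241
turn tool [ 0.0017 -0.0006  0.0091]
((535.8661499023438, -10.348350524902344), (50.12702178955078, 56.11796951293945), 81.47264862060547) 7423 0.12515573506997282
240 38 94 86
[ 26  24  20  22 363] [283.67493113  81.00550964] [ 0.53484305 -0.00943717  0.125     ] [ 0.53477421 -0.00912796  0.125     ]
grasp pt [ 0.51850973 -0.09118693  0.2440375 ]
```

View pics/w6.png

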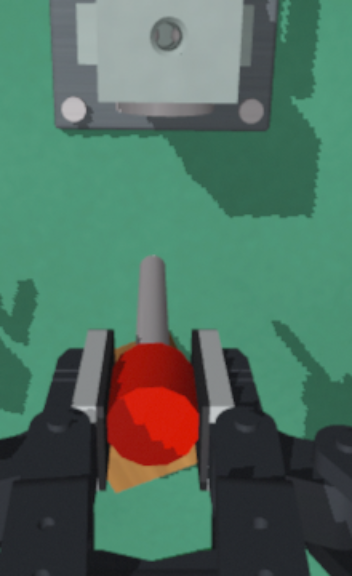

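Run:
```python
from h import *
c=cam('wrist'); o,R=tool(); print(o['eef_pos'])
P=cloud(c); col=c[0]['color'].astype(int)
for v in range(216,262,4):
    row=[u for u in range(255,300) if P[v,u,2]>.12]
    if row: print(v,row[0],row[-1],P[v,(row[0]+row[-1])//2].round(4))
fz=o['eef_pos'][2]-.1454
print(fz,pt(c,275,221,fz),pt(c,275,224,fz))
# head top
hsv=cv2.cvtColor(c[0]['color'],cv2.COLOR_RGB2HSV); m=(hsv[...,1]>180)&((hsv[...,0]<6)|(hsv[...,0]>174))
z=P[...,2]; hz=fz+.102; print(hz,np.percentile(z[m],[50,90,98])); mm=m&(abs(z-np.percentile(z[m],95))<.003); print(P[mm].mean(0),cv2.minEnclosingCircle(P[mm][:,:2].astype(np.float32)*1000))
```

```text
[ 0.51855939 -0.09082918  0.29801829]
220 263 279 [ 0.5059 -0.1482 -0.0011]
224 268 283 [ 0.5185 -0.0874  0.1652]
228 268 283 [ 0.5185 -0.0872  0.172 ]
232 267 283 [ 0.5185 -0.0871  0.178 ]
236 267 283 [ 0.5185 -0.087   0.1838]
240 267 283 [ 0.5185 -0.0873  0.1883]
244 267 284 [ 0.5185 -0.0868  0.1944]
248 267 284 [ 0.5185 -0.0872  0.1983]
252 266 284 [ 0.5185 -0.0869  0.2035]
256 266 284 [ 0.5185 -0.0873  0.2071]
260 266 285 [ 0.5185 -0.0868  0.2121]
0.1526182862460985 [ 0.51806783 -0.0904207   0.15261829] [ 0.51778988 -0.092415    0.15261829]
0.2546182862460985 [0.25439728 0.25534071 0.25586767]
[ 0.51794744 -0.09086114  0.25473326] ((517.7613525390625, -91.62873077392578), 11.702593803405762)
```

The pin hangs upright, with its axis about 1 mm to -y of the TCP. The hole is at about (0.535,-0.0098), so the TCP target is (0.5353,-0.0088).

```bash
python3 -m creep '[[[0,0,0,0.001,-0.02,0,0.015],[0,0,0,0.001,-0.02,0,0.015],[0,0,0,0.001,-0.02,0,0.015],[0,0,0,0.001,-0.015,0,0.015],[0,0,0,0,-0.005,0,0.015],[0,0,0,0,0,0,0.015],[0,0,0,0,0,0,0.015]]]'
python3 - <<'E'
from h import *
togo([.5353,-.0088,.298],-8.5)
E
```

```text
t: 7.63
eef_pos: [0.5343, -0.0121, 0.2979]
tool_rot: [0.001, 0.997, -0.072, 0.0]
contact_force: [-0.9, 0.4, -0.4]
gripper_width: 0.24
t 7.63 pos [ 0.5343 -0.0121  0.2979] shift tool [ 0.0005 -0.0034 -0.0001] F [-0.9  0.4 -0.4] w 0.24
turn tool [ 0.0026 -0.0007  0.0044]
```

```bash
python3 -m creep '[[[0.002,0,0.004,0.0005,-0.0034,0.005,0.015],[0,0,0,0,0,0.008,0.015],[0,0,0,0,0,0.006,0.015],[0,0,0,0,0,0,0.015],[0,0,0,0,0,0,0.015]]]'
python3 - <<'E'
from h import *
togo([.5353,-.0088,.275],-8.5); c=cam('wrist')
a=c[0]['color'][200:360,200:360,::-1]; cv2.imwrite('pics/w7.png',cv2.resize(a,None,fx=3.7,fy=3.7))
c=cam('scene')
cv2.imwrite('pics/s7.png',cv2.resize(c[0]['color'][130:270,180:340,::-1],None,fx=4,fy=4,interpolation=cv2.INTER_CUBIC))
E
```

```text
t: 8.05
eef_pos: [0.5347, -0.0129, 0.2761]
tool_rot: [0.001, 0.997, -0.077, -0.0]
contact_force: [-0.4, -0.6, -1.4]
gripper_width: 0.242
t 8.05 pos [ 0.5347 -0.0129  0.2761] shift tool [-0.     -0.0042  0.0011] F [-0.4 -0.6 -1.4] w 0.242
turn tool [ 0.0025  0.0005 -0.0056]
```

View pics/w7.png

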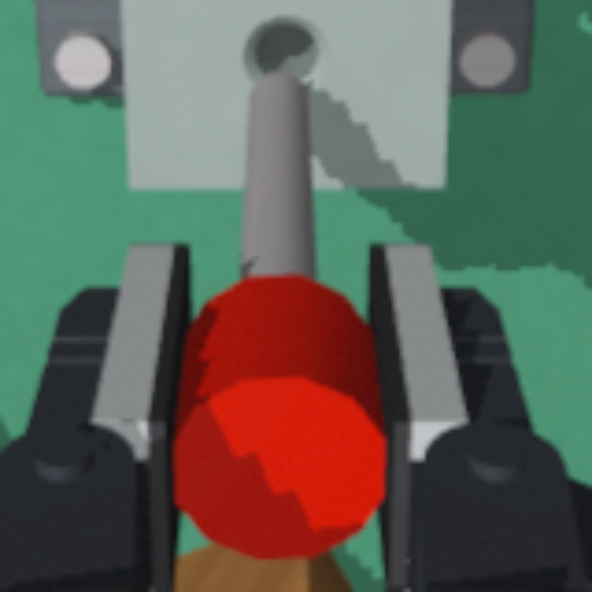

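View pics/s7.png

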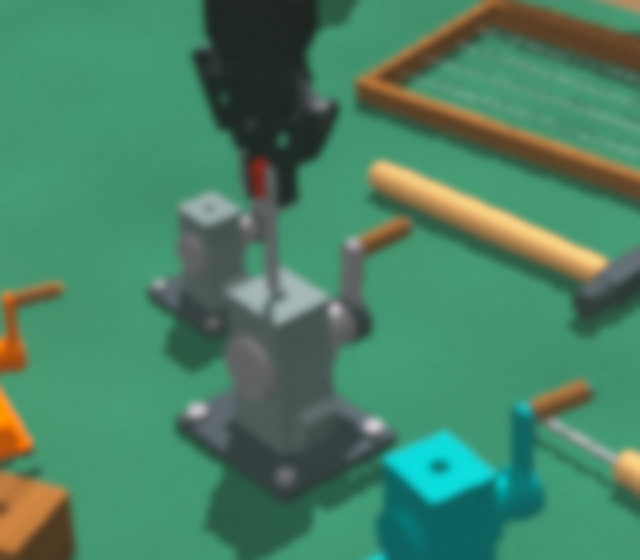

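The foot end at crop (280,80) is about 4 mm to -y of the hole at (282,50). That agrees with the 4 mm left to go.

```bash
python3 -m creep '[[[0.0025,0,-0.005,0,-0.004,0,0.015],[0,0,0,0,-0.002,0,0.015],[0,0,0,0,0,0,0.015],[0,0,0,0,0,0,0.015]]]'
python3 - <<'E'
from h import *
togo([.5353,-.0088,.275],-8.5)
E
```

```text
t: 8.48
eef_pos: [0.5362, -0.0063, 0.2771]
tool_rot: [-0.0, 0.997, -0.074, 0.001]
contact_force: [0.1, -0.7, -0.5]
gripper_width: 0.245
t 8.48 pos [ 0.5362 -0.0063  0.2771] shift tool [-0.0005  0.0026  0.0021] F [ 0.1 -0.7 -0.5] w 0.245
turn tool [-0.0007 -0.0011 -0.0002]
```

```bash
python3 -m creep '[[[0,0,0,-0.0005,0.0025,0,0.015],[0,0,0,0,0,0,0.015],[0,0,0,0,0,0,0.015],[0,0,0,0,0,0,0.015]]]'
python3 - <<'E'
from h import *
togo([.5353,-.0088,.275],-8.5); c=cam('wrist')
a=c[0]['color'][200:360,200:360,::-1]; cv2.imwrite('pics/w8.png',cv2.resize(a,None,fx=3.7,fy=3.7))
E
```

```text
t: 8.82
eef_pos: [0.5354, -0.0088, 0.2776]
tool_rot: [-0.0, 0.997, -0.074, 0.001]
contact_force: [-0.2, -0.6, 0.5]
gripper_width: 0.243
t 8.82 pos [ 0.5354 -0.0088  0.2776] shift tool [-0.0001  0.0001  0.0026] F [-0.2 -0.6  0.5] w 0.243
turn tool [-0.0006 -0.0021  0.0002]
```

View pics/w8.png

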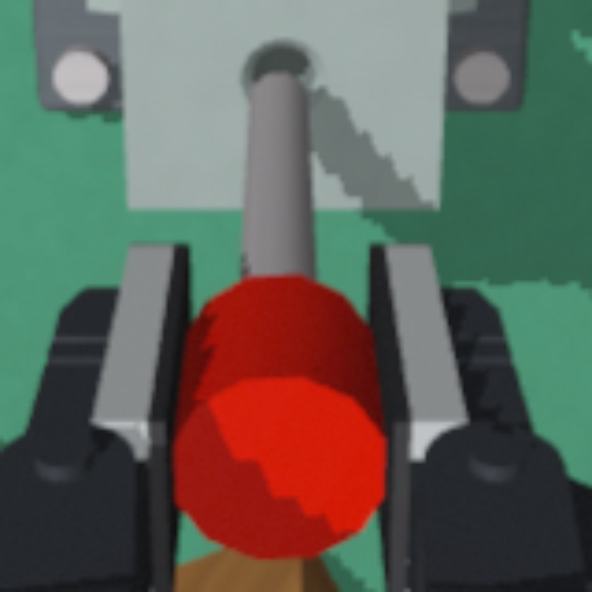

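The foot now sits over the hole, both at crop column about 279. Lowering in small steps while watching the force.

```bash
python3 -m creep '[[[0,-0.002,0,0,0,0.004,0.015],[0,0,0,0,0,0.003,0.015],[0,0,0,0,0,0.003,0.015],[0,0,0,0,0,0.003,0.015],[0,0,0,0,0,0,0.015]]]'
python3 - <<'E'
from h import *
togo([.5353,-.0088,.237],-8.5); c=cam('wrist')
a=c[0]['color'][200:360,200:360,::-1]; cv2.imwrite('pics/w9.png',cv2.resize(a,None,fx=3.7,fy=3.7))
E
```

```text
t: 9.28
eef_pos: [0.5358, -0.0091, 0.2633]
tool_rot: [-0.0, 0.997, -0.074, 0.0]
contact_force: [1.0, -1.0, -0.0]
gripper_width: 0.243
t 9.28 pos [ 0.5358 -0.0091  0.2633] shift tool [-0.0005 -0.0002  0.0263] F [ 1. -1. -0.] w 0.243
turn tool [-0.0005 -0.0008 -0.0001]
```

View pics/w9.png

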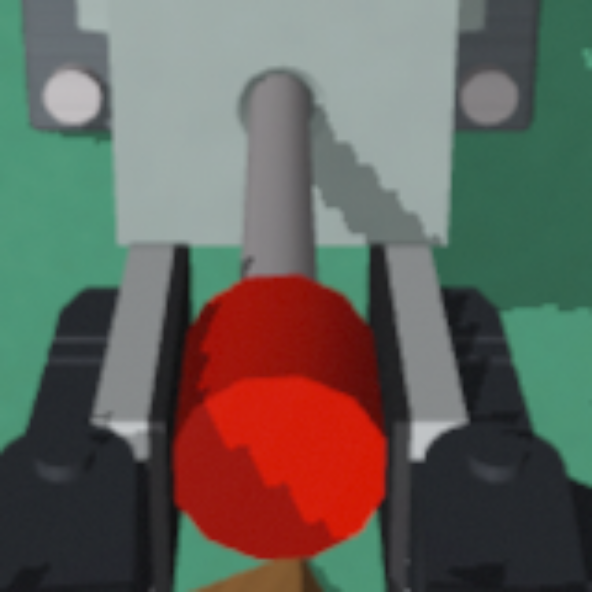

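The foot is about 7 mm inside the hole with no side force. Continuing down.

```bash
python3 -m creep '[[[0,0,0,-0.0003,0,0.003,0.015],[0,0,0,0,0,0.003,0.015],[0,0,0,0,0,0.003,0.015],[0,0,0,0,0,0.003,0.015],[0,0,0,0,0,0.003,0.015],[0,0,0,0,0,0,0.015]]]'
python3 - <<'E'
from h import *
togo([.5353,-.0088,.237],-8.5)
E
```

```text
t: 9.83
eef_pos: [0.5358, -0.0092, 0.2471]
tool_rot: [-0.0, 0.997, -0.074, 0.001]
contact_force: [0.9, -0.7, -0.8]
gripper_width: 0.243
t 9.83 pos [ 0.5358 -0.0092  0.2471] shift tool [-0.0006 -0.0003  0.0101] F [ 0.9 -0.7 -0.8] w 0.243
turn tool [-0.0005 -0.0015 -0.0004]
```

```bash
python3 -m creep '[[[0,-0.001,0,-0.0002,0,0.003,0.015],[0,0,0,0,0,0.003,0.015],[0,0,0,0,0,0.002,0.015],[0,0,0,0,0,0.001,0.015],[0,0,0,0,0,0,0.015]]]'
python3 - <<'E'
from h import *
togo([.5353,-.0088,.237],-8.5)
E
```

```text
t: 10.25
eef_pos: [0.5359, -0.0092, 0.2372]
tool_rot: [-0.0, 0.997, -0.074, 0.001]
contact_force: [0.9, -0.3, 0.8]
gripper_width: 0.245
t 10.25 pos [ 0.5359 -0.0092  0.2372] shift tool [-0.0007 -0.0003  0.0002] F [ 0.9 -0.3  0.8] w 0.245
turn tool [-0.0005 -0.0011 -0.0005]
```

```bash
python3 -m creep '[[[0,0,0,0,0,0,0.03],[0,0,0,0,0,0,0.04],[0,0,0,0,0,0,0.05],[0,0,0,0,0,0,0.05],[0,0,0,0,0,-0.01,0.05],[0,0,0,0,0,-0.02,0.05],[0,0,0,0,0,-0.02,0.05],[0,0,0,0,0,-0.01,0.05],[0,0,0,0,0,0,0.05],[0,0,0,0,0,0,0.05]]]'
python3 - <<'E'
from h import *
togo([.549,.085,.30],-8.5)
c=cam('scene')
cv2.imwrite('pics/s8.png',cv2.resize(c[0]['color'][130:270,180:340,::-1],None,fx=4,fy=4,interpolation=cv2.INTER_CUBIC))
c=cam('wrist');save(c,'w10')
P=cloud(c); hsv=cv2.cvtColor(c[0]['color'],cv2.COLOR_RGB2HSV)
m=(hsv[...,1]>180)&((hsv[...,0]<6)|(hsv[...,0]>174))&(P[...,0]>.4)
z=P[...,2]; print(m.sum(),np.percentile(z[m],[5,50,90,98]),P[m].mean(0))
m=(hsv[...,0]<20)&(hsv[...,1]>90)&(z>.1)&(z<.165)&(P[...,0]>.5)&(P[...,0]<.6)&(P[...,1]>.05)&(P[...,1]<.15)
q=P[m]; print(len(q),q.mean(0),q.min(0),q.max(0)); l=cv2.fitLine(q.astype(np.float32),cv2.DIST_L2,0,.001,.001).ravel(); print(l[:3])
r=cv2.minAreaRect(q[:,:2].astype(np.float32)*1000);print(r)
E
```

```text
t: 11.08
eef_pos: [0.5349, -0.0082, 0.3016]
tool_rot: [-0.001, 0.997, -0.074, -0.001]
contact_force: [-0.1, -0.8, -0.9]
gripper_width: 0.588
t 11.08 pos [ 0.5349 -0.0082  0.3016] shift tool [ 0.0002 -0.0943  0.0017] F [-0.1 -0.8 -0.9] w 0.588
turn tool [-0.0012  0.0012  0.0007]
1585 [0.17840854 0.19266299 0.19361872 0.19415568] [ 0.53750709 -0.00827662  0.19117655]
2094 [0.55418852 0.08347371 0.1413758 ] [0.54392015 0.05925738 0.10033347] [0.56427547 0.10565541 0.14494626]
[0.14921539 0.98877    0.0082921 ]
((554.1803588867188, 81.70684051513672), (47.38309860229492, 14.551972389221191), 81.52833557128906)
```

View pics/s8.png

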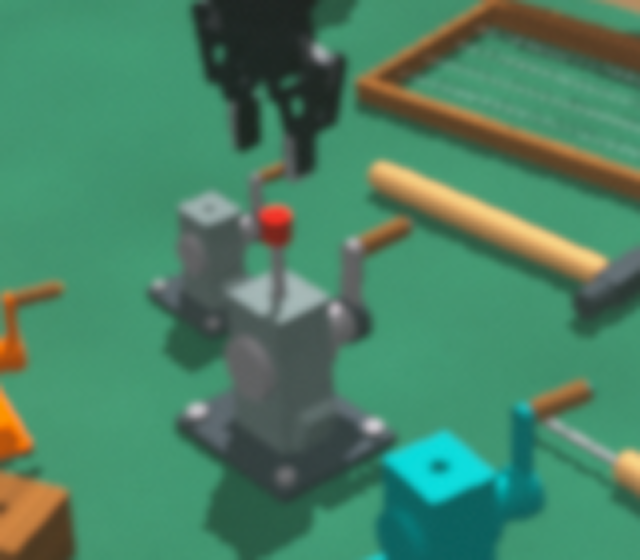

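View pics/w10.png

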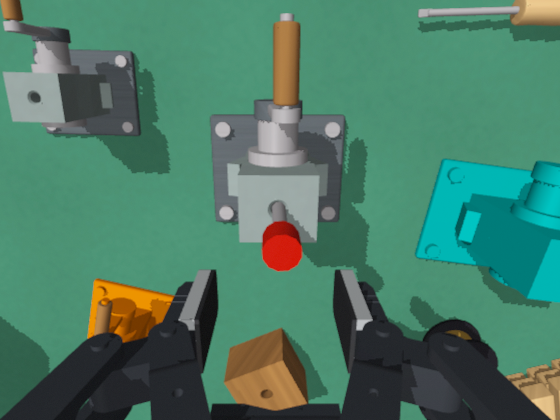

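The pin stands in the guide with its head top at z = 0.193, which is the solid-shaft height. The head is at wrist (281,246) and the grip at (287,63), centre about (0.554,0.083,0.136), so the crank is 4° to +x. I go over the grip next.

```bash
python3 -m creep '[[[0,0,0,0.001,-0.02,0,0.05],[0,0,0,0.001,-0.02,0,0.05],[0,0,0,0.001,-0.02,0,0.05],[0,0,0,0.001,-0.02,0,0.05],[0,0,0,0.001,-0.01,0,0.045],[0,0,0,0,0,0,0.045],[0,0,0,0,0,0,0.045]]]'
python3 - <<'E'
from h import *
togo([.5550,.088,.19],-8.5)
E
```

```text
t: 11.77
eef_pos: [0.5507, 0.0803, 0.2933]
tool_rot: [0.001, 0.997, -0.075, -0.007]
contact_force: [-0.2, 0.9, 0.2]
gripper_width: 0.526
t 11.77 pos [0.5507 0.0803 0.2933] shift tool [ 0.0046 -0.0086  0.1033] F [-0.2  0.9  0.2] w 0.526
turn tool [ 0.0031  0.014  -0.0027]
```

```bash
python3 -m creep '[[[0.003,0.013,0,0.004,-0.007,0.01,0.042],[0,0,0,0,0,0.015,0.042],[0,0,0,0,0,0.015,0.042],[0,0,0,0,0,0,0.042],[0,0,0,0,0,0,0.042]]]'
python3 - <<'E'
from h import *
togo([.5550,.088,.19],-8.5)
E
```

```text
t: 12.18
eef_pos: [0.5553, 0.0801, 0.2508]
tool_rot: [0.002, 0.997, -0.078, -0.001]
contact_force: [1.3, -0.7, 1.1]
gripper_width: 0.493
t 12.18 pos [0.5553 0.0801 0.2508] shift tool [-0.0014 -0.008   0.0608] F [ 1.3 -0.7  1.1] w 0.493
turn tool [ 0.0041  0.0019 -0.0086]
```

```bash
python3 -m creep '[[[0.004,0.001,-0.008,-0.001,-0.007,0,0.042],[0,0,0,0,-0.002,0,0.042],[0,0,0,0,0,0.01,0.042],[0,0,0,0,0,0,0.042],[0,0,0,0,0,0,0.042]]]'
python3 - <<'E'
from h import *
togo([.5550,.088,.19],-8.5);c=cam('wrist');save(c,'w11')
E
```

```text
t: 12.6
eef_pos: [0.5568, 0.0881, 0.2424]
tool_rot: [-0.0, 0.997, -0.076, 0.001]
contact_force: [0.3, 0.6, 0.4]
gripper_width: 0.495
t 12.6 pos [0.5568 0.0881 0.2424] shift tool [-0.0019  0.0004  0.0524] F [0.3 0.6 0.4] w 0.495
turn tool [-0.0004 -0.0024 -0.0029]
```

View pics/w11.png

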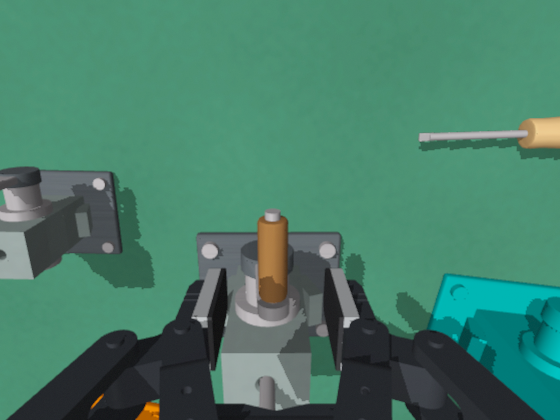

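The grip runs from (272,215) to (273,305), centred between the jaws at about column 275. Lowering over it.

```bash
python3 -m creep '[[[0,-0.002,-0.003,-0.002,0,0.01,0.042],[0,0,0,0,0,0.012,0.042],[0,0,0,0,0,0.012,0.042],[0,0,0,0,0,0.01,0.042],[0,0,0,0,0,0,0.042],[0,0,0,0,0,0,0.042]]]'
python3 - <<'E'
from h import *
togo([.5550,.088,.19],-8.5);c=cam('wrist');save(c,'w12')
E
```

```text
t: 13.15
eef_pos: [0.5538, 0.088, 0.1927]
tool_rot: [0.0, 0.997, -0.074, -0.001]
contact_force: [0.6, -0.2, 0.6]
gripper_width: 0.497
t 13.15 pos [0.5538 0.088  0.1927] shift tool [ 0.0012 -0.0001  0.0026] F [ 0.6 -0.2  0.6] w 0.497
turn tool [0.0005 0.0017 0.0006]
```

View pics/w12.png

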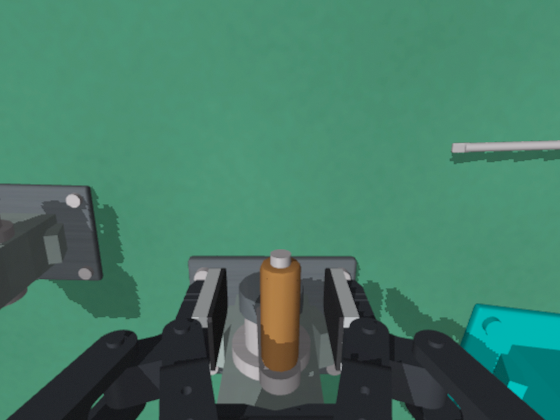

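The grip is at (280,315), centred in the jaws. I set a loose straddle about 20 mm wide and then start turning towards -x.

```bash
python3 -m creep '[[[0,0,0,0,0,0.002,0.021],[0,0,0,0,0,0,0.021],[0,0,0,0,0,0,0.021],[0,0,0,0,0,0,0.021],[0,0,0,0,0,0,0.021],[0,0,0,-0.0015,0,0,0.021],[0,0,0,-0.0015,0,0,0.021],[0,0,0,-0.0015,0,0,0.021],[0,0,0,-0.0015,0,0,0.021],[0,0,0,0,0,0,0.021]]]' 20
cat >> h.py <<'E'
def state(nm,guide=(.5355,-.0098)):
    ca=np.radians(-8.5); ex=np.array([np.cos(ca),np.sin(ca)]); ey=np.array([-ex[1],ex[0]])
    o,R=tool(); d=o['eef_pos'][:2]-np.array(guide); gx=d@ex; gz=o['eef_pos'][2]-.054-.075
    print('t',round(o['t'],2),'own x %.4f y %.4f z %.4f  tcp th %.1f rad %.4f'%(gx,d@ey,gz,np.degrees(np.arctan2(-gx,gz)),np.hypot(gx,gz)),'F',o['contact_force'].round(1),'F own x %.1f'%(o['contact_force'][:2]@ex),'w',round(o['gripper_width'],3))
    togo(o['eef_pos'],-8.5)
    for n in ['scene','top','wrist']:
        c=cam(n); P=cloud(c); hsv=cv2.cvtColor(c[0]['color'],cv2.COLOR_RGB2HSV); z=P[...,2]
        m=(hsv[...,1]>170)&((hsv[...,0]<6)|(hsv[...,0]>174))&(abs(P[...,0]-.5355)<.03)&(abs(P[...,1]+.01)<.03)
        print(n,m.sum(), P[m].mean(0).round(4) if m.sum() else '', z[m].max().round(4) if m.sum() else '')
        w=(hsv[...,0]<20)&(hsv[...,1]>90)&(z>.07)&(z<.165)&(P[...,0]>.46)&(P[...,0]<.6)&(P[...,1]>.06)&(P[...,1]<.13)
        if w.sum(): print('   grip',w.sum(),P[w].mean(0).round(4))
        if n in nm: save(c,nm[n])
E
python3 - <<'E'
from h import *
state({'scene':'s13','wrist':'w13'})
E
```

```text
t: 14.03
eef_pos: [0.55, 0.0889, 0.1931]
tool_rot: [-0.001, 0.997, -0.074, 0.003]
contact_force: [0.1, 0.0, -0.8]
gripper_width: 0.247
t 14.03 own x -0.0002 y 0.0998 z 0.0641  tcp th 0.2 rad 0.0641 F [ 0.1  0.  -0.8] F own x 0.1 w 0.247
t 14.03 pos [0.55   0.0889 0.1931] shift tool [0. 0. 0.] F [ 0.1  0.  -0.8] w 0.247
turn tool [-0.0014 -0.0054 -0.0005]
scene 45 [ 0.5414 -0.0156  0.1873] 0.1945
   grip 22 [0.5499 0.0739 0.1381]
top 0  
wrist 0  
   grip 3996 [0.5518 0.0864 0.1412]
```

View pics/s13.png

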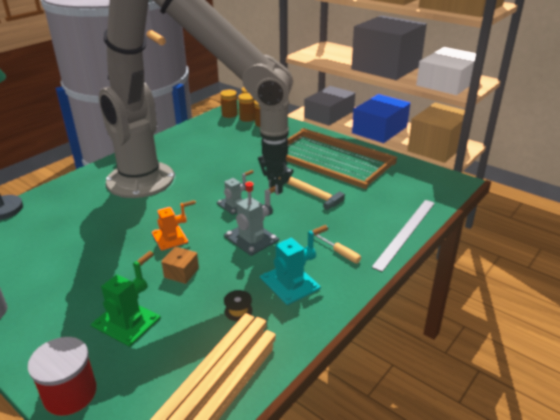

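View pics/w13.png

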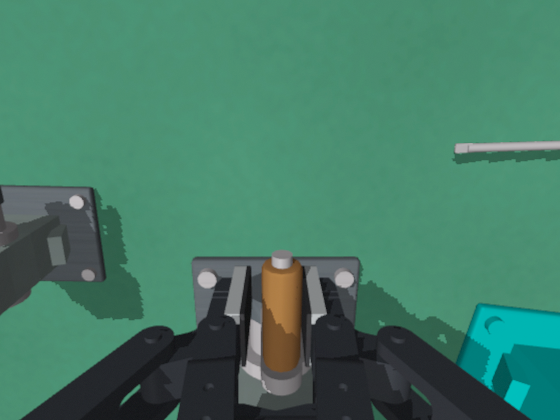

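The scene camera sees the pin head at (249,186), still up, so I can use it to detect the drop. The crank has started to turn with the jaws.

```bash
python3 -m creep '[[[-0.001,-0.005,0,-0.0015,0,0.0005,0.021],[0,0,0,-0.0015,0,0.0005,0.021],[0,0,0,-0.0015,0,0.0005,0.021],[0,0,0,-0.0015,0,0.0005,0.021],[0,0,0,-0.0015,0,0.0005,0.021],[0,0,0,-0.0015,0,0.0005,0.021],[0,0,0,-0.0015,0,0.0005,0.021],[0,0,0,-0.0015,0,0.0005,0.021]]]' 20
python3 - <<'E'
from h import *
state({})
E
```

```text
t: 14.85
eef_pos: [0.5387, 0.0906, 0.1893]
tool_rot: [-0.0, 0.997, -0.075, 0.001]
contact_force: [2.5, 0.1, 0.9]
gripper_width: 0.249
t 14.85 own x -0.0116 y 0.0998 z 0.0603  tcp th 10.9 rad 0.0614 F [2.5 0.1 0.9] F own x 2.5 w 0.249
t 14.85 pos [0.5387 0.0906 0.1893] shift tool [0. 0. 0.] F [2.5 0.1 0.9] w 0.249
turn tool [-0.0011 -0.0027 -0.0011]
scene 43 [ 0.5375 -0.0159  0.1812] 0.1877
   grip 22 [0.5401 0.0747 0.1386]
top 0  
wrist 0  
   grip 4111 [0.5401 0.0882 0.1403]
```

Run:
```python
from h import *
c=cam('scene'); P=cloud(c); hsv=cv2.cvtColor(c[0]['color'],cv2.COLOR_RGB2HSV)
m=(hsv[...,1]>170)&((hsv[...,0]<6)|(hsv[...,0]>174))&(abs(P[...,0]-.5355)<.03)&(abs(P[...,1]+.01)<.03)
i=np.argwhere(m); print(i.min(0),i.max(0),i.mean(0),proj(c,[.5355,-.0098,.183]),proj(c,[.5355,-.0098,.193]))
cv2.imwrite('pics/s14.png',cv2.resize(c[0]['color'][150:260,190:330,::-1],None,fx=5,fy=5,interpolation=cv2.INTER_CUBIC))
```

```text
[184 245] [191 250] [187.14285714 247.71428571] (np.float64(248.56620202871846), np.float64(185.45903319064055)) (np.float64(248.41647677852478), np.float64(182.3944729027462))
```

View pics/s14.png

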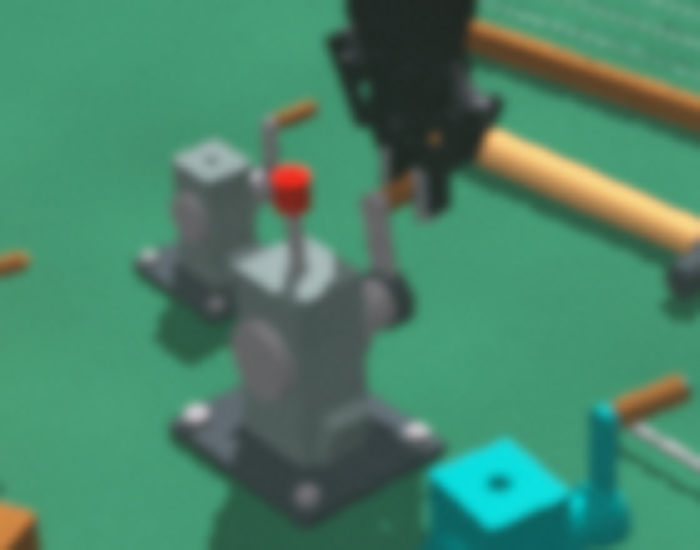

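```bash
cat >> h.py <<'E'
def headrow():
    c=cam('scene'); return redrow(c[0]['color'])
def redrow(rgb):
    hsv=cv2.cvtColor(rgb,cv2.COLOR_RGB2HSV)
    m=(hsv[...,1]>170)&((hsv[...,0]<6)|(hsv[...,0]>174)); m[:150]=0; m[230:]=0; m[:,:235]=0; m[:,262:]=0
    i=np.argwhere(m); print('head rows',i.min(0),i.max(0),i.mean(0).round(2),len(i))
E
python3 - <<'E'
from h import *
redrow(cv2.imread('pics/s13.png')[:,:,::-1].copy())
headrow()
E
python3 -m creep '[[[-0.001,-0.003,0,-0.0015,0.0003,0.0003,0.021],[0,0,0,-0.0015,0.0003,0.0003,0.021],[0,0,0,-0.0015,0.0003,0.0003,0.021],[0,0,0,-0.0015,0.0003,0.0003,0.021]]]' 20
python3 - <<'E'
from h import *
headrow();state({})
E
```

```text
head rows [182 246] [190 252] [185.69 248.67] 45
head rows [184 245] [191 250] [187.14 247.71] 42
t: 15.43
eef_pos: [0.5331, 0.0914, 0.1884]
tool_rot: [-0.001, 0.997, -0.074, 0.0]
contact_force: [2.1, 0.1, 1.1]
gripper_width: 0.245
head rows [193 246] [200 251] [196.18 248.61] 38
t 15.48 own x -0.0177 y 0.0997 z 0.0593  tcp th 16.6 rad 0.0619 F [1.7 1.1 0.4] F own x 1.5 w 0.248
t 15.48 pos [0.5328 0.0915 0.1883] shift tool [0. 0. 0.] F [1.7 1.1 0.4] w 0.248
turn tool [-0.0019 -0.0003 -0.0004]
scene 38 [ 0.5385 -0.0149  0.1511] 0.1571
   grip 19 [0.5351 0.0738 0.1376]
top 0  
wrist 0  
   grip 4085 [0.5344 0.089  0.1391]
```

The pin has dropped. The head moved from row 186 to 196 (36 mm lower) and the force is only 1.5 N. I stop turning, open the jaws and lift away.

```bash
python3 -m creep '[[[0,0,0,0,0,0,0.03],[0,0,0,0,0,0,0.042],[0,0,0,0,0,0,0.042],[0,0,0,0,0,0,0.042],[0,0,0,0,0,-0.01,0.042],[0,0,0,0,0,-0.015,0.042],[0,0,0,0,0,-0.02,0.042],[0,0,0,0,0,-0.02,0.042],[0,0,0,0,0,-0.02,0.03],[0,0,0,0,0,0,0.02],[0,0,0,0,0,0,0.0],[0,0,0,0,0,0,0.0]]]' 20
python3 - <<'E'
from h import *
headrow();togo([.5355,-.0098,.27],-8.5);c=cam('wrist');save(c,'w15')
E
```

```text
t: 16.63
eef_pos: [0.5298, 0.0901, 0.2787]
tool_rot: [0.001, 0.997, -0.074, -0.004]
contact_force: [-0.2, -0.2, 0.1]
gripper_width: 0.002
head rows [193 246] [200 251] [196.52 248.45] 33
t 16.68 pos [0.5296 0.09   0.2783] shift tool [0.0207 0.0978 0.0084] F [ 0.2  1.  -0.9] w -0.0
turn tool [ 0.0029  0.0087 -0.0003]
```

View pics/w15.png

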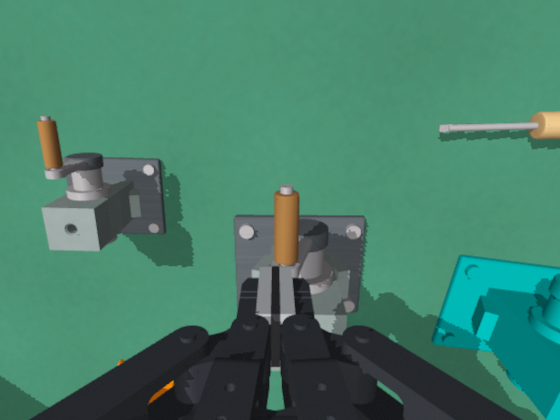

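The crank grip at (286,228) is free and leaning toward -x, and the fingers are shut. I move past the pin to look at it.

```bash
python3 -m creep '[[[0.003,0.008,0,0.002,0.02,0,0],[0,0,0,0.002,0.02,0,0],[0,0,0,0.002,0.02,0,0],[0,0,0,0.002,0.02,0,0],[0,0,0,0.002,0.02,0,0],[0,0,0,0.002,0.02,0,0],[0,0,0,0.002,0.02,0,0],[0,0,0,0,0.01,0,0],[0,0,0,0,0,0,0],[0,0,0,0,0,0,0]]]' 20
python3 - <<'E'
from h import *
c=cam('wrist');save(c,'w16'); P=cloud(c); hsv=cv2.cvtColor(c[0]['color'],cv2.COLOR_RGB2HSV); z=P[...,2]
m=(hsv[...,1]>170)&((hsv[...,0]<6)|(hsv[...,0]>174))&(abs(P[...,0]-.5355)<.03)&(abs(P[...,1]+.01)<.03)
zt=np.percentile(z[m],90); mm=m&(abs(z-zt)<.003); print(zt,np.median(z[mm]),cv2.minEnclosingCircle(P[mm][:,:2].astype(np.float32)*1000),P[mm].mean(0))
m=(z>.119)&(z<.131)&(abs(P[...,0]-.5355)<.045)&(abs(P[...,1]+.011)<.045)
print(cv2.minAreaRect(P[m][:,:2].astype(np.float32)*1000))
togo([.5355,-.0098,.27],-8.5)
E
```

```text
t: 17.57
eef_pos: [0.5162, -0.065, 0.2688]
tool_rot: [-0.001, 0.997, -0.072, -0.009]
contact_force: [0.2, 0.5, 0.3]
gripper_width: -0.001
0.15629135278541526 0.1555026856762161 ((534.8471069335938, -10.0917387008667), 10.88319206237793) [ 0.53488632 -0.00995503  0.15549869]
((535.9028930664062, -10.536901473999023), (50.23346710205078, 56.149635314941406), 81.38304138183594)
t 17.62 pos [ 0.5162 -0.0647  0.2687] shift tool [ 0.0113 -0.0571 -0.0015] F [-0.4 -0.7 -0.7] w 0.001
turn tool [-0.0005  0.0189  0.0054]
```

View pics/w16.png

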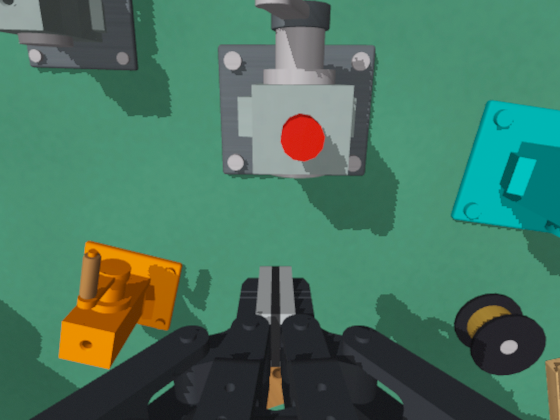

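The head's disc at (302,137) is centred on the drive with its top at z = 0.1555, so it is 10.5 mm proud on the detent as described. I move over it to press.

```bash
python3 -m creep '[[[0,0.018,0.005,0.003,-0.018,0,0],[0,0,0,0.003,-0.018,0,0],[0,0,0,0.003,-0.014,0,0],[0,0,0,0.001,-0.005,0,0],[0,0,0,0,0,0,0],[0,0,0,0,0,0,0]]]' 20
python3 - <<'E'
from h import *
togo([.535,-.0100,.2335],-8.5)
E
```

```text
t: 18.12
eef_pos: [0.5341, -0.0024, 0.2681]
tool_rot: [-0.002, 0.998, -0.07, -0.001]
contact_force: [-0.5, 0.1, 0.5]
gripper_width: 0.003
t 18.12 pos [ 0.5341 -0.0024  0.2681] shift tool [0.002  0.0075 0.0346] F [-0.5  0.1  0.5] w 0.003
turn tool [-0.0032  0.0017  0.0089]
```

```bash
python3 -m creep '[[[-0.003,0.002,0.009,0.002,0.0075,0.005,0],[0,0,0,0,0,0.008,0],[0,0,0,0,0,0.008,0],[0,0,0,0,0,0.003,0],[0,0,0,0,0,0,0],[0,0,0,0,0,0,0]]]' 40
python3 - <<'E'
from h import *
togo([.535,-.0100,.2285],-8.5)
E
```

```text
t: 18.62
eef_pos: [0.5337, -0.0142, 0.2403]
tool_rot: [0.001, 0.997, -0.077, -0.001]
contact_force: [-0.8, 0.9, 0.4]
gripper_width: 0.003
t 18.62 pos [ 0.5337 -0.0142  0.2403] shift tool [ 0.0007 -0.0044  0.0118] F [-0.8  0.9  0.4] w 0.003
turn tool [ 0.0022  0.0019 -0.0048]
```

```bash
python3 -m creep '[[[0.002,0.002,-0.005,0.0007,-0.003,0,0],[0,0,0,0,0,0.003,0],[0,0,0,0,0,0,0],[0,0,0,0,0,0,0]]]'
python3 - <<'E'
from h import *
togo([.535,-.0100,.2285],-8.5)
E
```

```text
t: 18.95
eef_pos: [0.5352, -0.0114, 0.2372]
tool_rot: [-0.0, 0.997, -0.074, 0.0]
contact_force: [-0.3, 1.3, 0.0]
gripper_width: 0.0
t 18.95 pos [ 0.5352 -0.0114  0.2372] shift tool [-0.0004 -0.0013  0.0087] F [-0.3  1.3  0. ] w 0.0
turn tool [-0.0002 -0.0007  0.0002]
```

```bash
python3 -m creep '[[[0,0,0,0,-0.0012,0.002,0],[0,0,0,0,0,0.002,0],[0,0,0,0,0,0.002,0],[0,0,0,0,0,0.001,0],[0,0,0,0,0,0.001,0],[0,0,0,0,0,0.001,0]]]'
python3 - <<'E'
from h import *
togo([.535,-.0100,.218],-8.5); headrow()
E
```

```text
t: 19.45
eef_pos: [0.5357, -0.0097, 0.2279]
tool_rot: [-0.0, 0.997, -0.074, 0.001]
contact_force: [-0.3, 0.4, 2.9]
gripper_width: -0.002
t 19.45 pos [ 0.5357 -0.0097  0.2279] shift tool [-0.0007  0.0004  0.0099] F [-0.3  0.4  2.9] w -0.002
turn tool [-0.0003 -0.0019  0.0006]
head rows [197 247] [200 250] [198.4 248.6] 15
```

Contact at z = 0.228, where expected. Now I press with small steps.

```bash
python3 -m creep '[[[0,0,0,0,0,0.001,0],[0,0,0,0,0,0.001,0],[0,0,0,0,0,0.001,0],[0,0,0,0,0,0.001,0]]]'; python3 -m creep '[[[0,0,0,0,0,0.0015,0],[0,0,0,0,0,0.0015,0],[0,0,0,0,0,0.0015,0]]]'
```

```text
t: 19.83
eef_pos: [0.5374, -0.0095, 0.227]
tool_rot: [0.0, 0.997, -0.074, 0.003]
contact_force: [-4.6, -0.4, 12.2]
gripper_width: -0.002
t: 20.08
eef_pos: [0.5375, -0.0095, 0.2267]
tool_rot: [0.001, 0.997, -0.074, 0.003]
contact_force: [-5.6, 0.3, 15.3]
gripper_width: -0.001
```

```bash
python3 -m creep '[[[0,-0.003,0,-0.001,0,0.002,0],[0,-0.003,0,-0.001,0,0.002,0]]]'; python3 -m creep '[[[0,-0.003,0,-0.001,0,0.0025,0],[0,-0.003,0,-0.001,0,0.0025,0]]]'
```

```text
t: 20.25
eef_pos: [0.5371, -0.0091, 0.226]
tool_rot: [0.002, 0.997, -0.075, 0.003]
contact_force: [-2.4, -0.2, 12.4]
gripper_width: -0.001
t: 20.42
eef_pos: [0.5373, -0.0091, 0.2251]
tool_rot: [0.002, 0.997, -0.075, 0.003]
contact_force: [-4.3, -0.6, 15.5]
gripper_width: 0.001
```

```bash
python3 -m creep '[[[0,-0.003,0,-0.001,0,0.003,0],[0,-0.003,0,-0.001,0,0.003,0],[0,0,0,-0.0005,0,0.003,0]]]'
python3 - <<'E'
from h import *
togo([.535,-.0100,.218],-8.5)
E
```

```text
t: 20.67
eef_pos: [0.5376, -0.0088, 0.2217]
tool_rot: [0.002, 0.997, -0.076, 0.003]
contact_force: [-7.0, 0.3, 21.0]
gripper_width: 0.001
t 20.67 pos [ 0.5376 -0.0088  0.2217] shift tool [-0.0024  0.0016  0.0037] F [-7.   0.3 21. ] w 0.001
turn tool [ 0.0044 -0.007  -0.0028]
```

```bash
python3 -m creep '[[[0.003,-0.006,-0.002,-0.002,0.001,0.003,0],[0,-0.003,0,-0.001,0,0.003,0]]]'
python3 - <<'E'
from h import *
togo([.535,-.0100,.218],-8.5); headrow()
E
```

```text
t: 20.83
eef_pos: [0.5373, -0.0089, 0.2195]
tool_rot: [0.001, 0.997, -0.074, 0.003]
contact_force: [-1.6, -0.7, 10.0]
gripper_width: -0.001
t 20.83 pos [ 0.5373 -0.0089  0.2195] shift tool [-0.0021  0.0014  0.0015] F [-1.6 -0.7 10. ] w -0.001
turn tool [ 0.0007 -0.0054 -0.0007]
head rows [200 248] [203 251] [201.4 249.4] 15
```

```bash
python3 -m creep '[[[0,-0.005,0,-0.002,0.001,0.002,0],[0,-0.002,0,-0.001,0,0.002,0]]]';python3 -m creep '[[[0,-0.003,0,-0.001,0,0.0025,0],[0,-0.002,0,-0.001,0,0.0025,0]]]'
python3 - <<'E'
from h import *
togo([.535,-.0100,.218],-8.5); headrow()
E
```

```text
t: 21.05
eef_pos: [0.5363, -0.0092, 0.2177]
tool_rot: [0.0, 0.997, -0.074, 0.002]
contact_force: [0.1, -2.2, 15.0]
gripper_width: 0.001
t: 21.22
eef_pos: [0.5366, -0.0092, 0.2176]
tool_rot: [0.001, 0.997, -0.075, 0.002]
contact_force: [-5.0, -0.9, 23.1]
gripper_width: 0.002
t 21.22 pos [ 0.5366 -0.0092  0.2176] shift tool [-0.0015  0.0011 -0.0004] F [-5.  -0.9 23.1] w 0.002
turn tool [ 0.0013 -0.0047 -0.0016]
head rows [200 248] [203 251] [201.46 249.15] 13
```

It stopped at z = 0.2176 with the force rising, where flush is expected at 0.218. I lift and check.

```bash
python3 -m creep '[[[0,0,0,0,0,-0.004,0],[0,0,0,0,0,-0.015,0],[0,0,0,0,0,-0.015,0],[0,0,0,0,0.015,-0.015,0],[0,0,0,0,0.02,0,0],[0,0,0,0,0.02,0,0],[0,0,0,0,0.015,0,0],[0,0,0,0,0,0,0],[0,0,0,0,0,0,0],[0,0,0,0,0,0,0]]]'
python3 - <<'E'
from h import *
togo([.535,-.07,.27],-8.5)
c=cam('wrist');save(c,'w17'); P=cloud(c); hsv=cv2.cvtColor(c[0]['color'],cv2.COLOR_RGB2HSV); z=P[...,2]
m=(hsv[...,1]>170)&((hsv[...,0]<6)|(hsv[...,0]>174))&(abs(P[...,0]-.5355)<.03)&(abs(P[...,1]+.01)<.03)
zt=np.percentile(z[m],90); mm=m&(abs(z-zt)<.003); print(zt,np.median(z[mm]),cv2.minEnclosingCircle(P[mm][:,:2].astype(np.float32)*1000),P[mm].mean(0))
m=(z>.119)&(z<.131)&(abs(P[...,0]-.5355)<.045)&(abs(P[...,1]+.011)<.045)
print(cv2.minAreaRect(P[m][:,:2].astype(np.float32)*1000),np.median(z[m]))
c=cam('scene'); cv2.imwrite('pics/s17.png',cv2.resize(c[0]['color'][150:260,190:330,::-1],None,fx=5,fy=5,interpolation=cv2.INTER_CUBIC)); headrow()
E
```

```text
t: 22.1
eef_pos: [0.5255, -0.0791, 0.2699]
tool_rot: [0.0, 0.997, -0.074, 0.003]
contact_force: [0.2, -0.0, 0.8]
gripper_width: 0.001
t 22.1 pos [ 0.5255 -0.0791  0.2699] shift tool [ 0.0081 -0.0104 -0.0001] F [ 0.2 -0.   0.8] w 0.001
turn tool [ 0.0005 -0.0058  0.0012]
0.1464059455890982 0.1455288263834224 ((535.4884033203125, -9.771718978881836), 10.702840805053711) [ 0.53570038 -0.0095366   0.14554589]
((535.8934326171875, -10.519386291503906), (49.68020248413086, 56.334835052490234), 81.55464935302734) 0.12517325692705447
head rows [196 247] [203 252] [199.19 249.32] 37
```

View pics/s17.png

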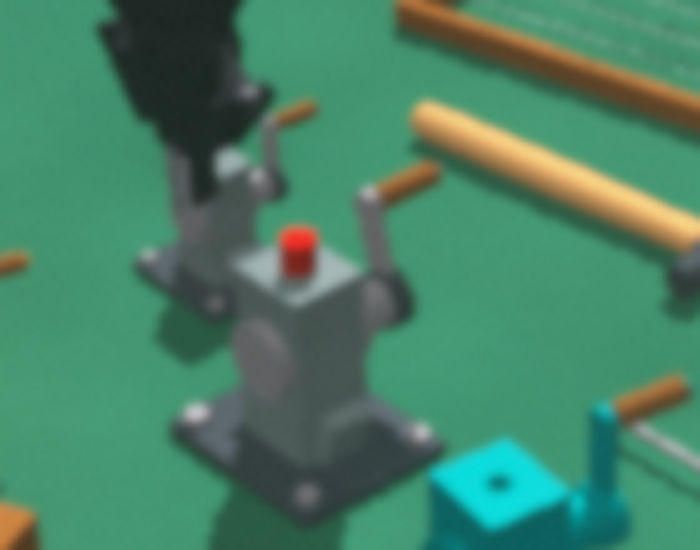

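View pics/w17.png

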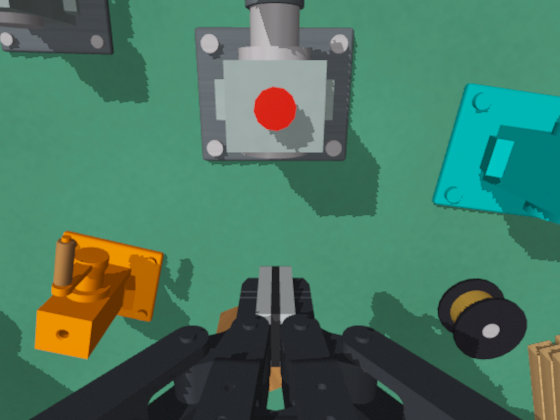

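The head top is 20.3 mm above the drive top, so the underside is flush within about 0.5 mm. It is centred within 1 mm, at wrist (274,108), and nothing is touched. Handing in.

```bash
python3 -c "
from station import hand_in,get_obs
print(get_obs()['t'],hand_in())"
```

```text
the job is handed in; nothing more can be done
22.25 None
```

The crank drive is locked and I handed the job in at about 22 s; the station gave no verdict. I stood the red-headed pin in the guide of the large grey drive. I then turned the crank about 17° past upright towards the robot with loosely straddling jaws. When the head dropped 36 mm I stopped, and the tool force was only about 2 N.

I pressed the head down with shut fingertips at up to about 23 N, then backed the arm clear.

**Last checks:**
- **Height:** the head top is 20.3 mm above the drive's top, so the underside sits about 0.3 to 0.5 mm from flush. The tool stopped 10.3 mm below first contact, against the 10.5 mm the pin stood proud.
- **Centring:** the head is within about 1 mm of the hole, and it looks upright.
- **Disagreements:** while pressing, the tool slid 1 to 2.5 mm sideways, with up to 7 N of side force. The coarse scene view gave only about 9 mm of final travel, within its pixel error.
- **Not measured:** I did not re-measure the spool, awl, hammer and hive frame at the end. No move went near them.

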